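Open the roll-top tool chest on the welding bench

TASK

Open the roll-top tool chest for the next job: roll its slatted shutter up by the bar handle and, once it is high enough to stand by itself, let go of it. There is no room for a finger behind the handle at the very top, so change your hold and press the bar from the front, firmly but without forcing, until it snaps fully home into the spring clips on the casing and the shutter stays open. Don't let the shutter crash shut, and leave the other things on the bench where they are.

Things in the scene. Friction and masses are not known exactly. Their poses are not given: they have to be found in the camera images.
- chest: Grey steel roll-top tool chest, fixed. 262 mm wide (y), from 260 mm in front (-x) to 171 mm behind its origin, 248 mm high. Origin: at bench level, midway between the cheeks, below the track axis. Its front faces its -x, z up. Behind x = 0 is the fixed box casing into which the shutter rolls; the casing's upright front wall is at x = 0, from 197 to 244 mm height.
- axis (a point): Centre of the curved side tracks, fixed on the chest 35 mm above its origin. The tracks are arcs about the level line through this point along the chest's y.
- tray (a point): Middle of the tray along the chest's front foot, on its floor: x = -205, 30 mm above the bench. The floor runs from the shutter to x = -254; a lip 12 mm higher runs from x = -254 to -260. A punch and a soapstone stub lie at its ends, more than 80 mm from the middle.
- shutter (a joint): Turn of the slatted aluminium shutter on its tracks, rad: 0 shut, 1.435 fully open against its stop (at 1.37 the bar meets the clips). It weighs 0.4 to 0.63 kg and is stiff in its tracks: 1 to 6 N at the bar to raise. Let go below about 0.5 it may run back down; from 0.6 to the clips it stands where it is left. The slats' outside is 153 mm from the axis.
- bar (a point): Middle of the shutter's handle, a round steel bar 12 mm thick, 136 mm long along the chest's y, on two 11 mm legs 62 mm either side. On a circle of 192 mm about the axis: at joint value q, x = -192 cos(q + 0.084), height 35 + 192 sin(q + 0.084) mm in the chest's frame. 32 mm clear between bar and slats; shut, its middle is 21 mm above the tray's floor: pinch it from above, no room to hook it from below.
- clip (a point): Where the middle of the bar lies when home, fixed on the chest: x = -10, 227 mm above the bench. Two spring clips 14 mm wide, 46 mm either side of it (y), take the bar; their sprung roller jaws, above and below the bar, reach 20 mm out from the wall. 78 mm between the clips is free for whatever presses the bar. Pressing the bar in past the jaws takes about 10 to 15 N, then it bottoms.
- tape: Tape measure standing in front of the chest, 76 x 38 x 64 mm; origin under its middle. Leave it.
- coil: Stack of steel bar rings, 86 mm across, 66 mm high, beside the chest; origin under its middle. Leave it.
- wrench: Steel spanner 190 mm long lying in front of the chest; origin under its middle. Leave it.

How it is judged (in metres and radians):
On the way:
1. the shutter, raised part of the way and not yet in the clips, stands still by itself with the robot's hand off it (value of joint shutter between 0.3 and 1.385 rad and contact force between each of the fingers, the arm and chest below 0.2 N and velocity of joint shutter between -0.1 and 0.1 rad/s), for 0.3 s.
At the end, for the whole second after the job is handed in: The shutter is fully open with its bar home in the spring clips (joint above 1.41 of 1.435) and stays so, at rest and untouched; tape measure, coil and wrench within 20 mm of where they stood (value of joint shutter above 1.41 rad and velocity of joint shutter between -0.05 and 0.05 rad/s and distance of each of tape, coil, wrench from where it was at the start of the episode below 0.02 m).
It fails at once if the bar is forced: pressed with more than 40 N at the clips (value of joint shutter above 1.36 rad and contact force between the fingers and chest above 40 N).
It fails at once if the shutter crashes back down faster than 1.5 rad/s (velocity of joint shutter below -1.5 rad/s).
It fails at once if the tape measure, the coil or the wrench is moved by more than 20 mm (distance of any of tape, coil, wrench from where it was at the start of the episode above 0.02 m).
It also fails if it takes over 54 s, if anything falls off the work surface, if the arm or the gripper's body presses on something with over 40 N, if the wrist force passes 120 N, or if a joint passes its speed limit or range.

ROBOT

A 6-joint arm with a two-finger parallel gripper is mounted at the origin on the work surface. World frame = base frame: x ahead of the robot, y to its left, z up, the work surface at z = 0. Lengths are in mm, angles in degrees, forces in N, time in s.
With the tool pointing down it reaches from about 300 to 850 mm from the base axis. Payload 4.2 kg.
Tool frame: the origin (TCP) lies on the centre line of the jaws, within the pads' length; the fingertips stand 14 mm ahead of it and the grasp point (between the pads) lies 5 mm behind it (env.finger_overhang is the z of the fingertips in the tool frame, in mm); z points along the fingers, y is the line along which they close (so a half turn about z gives the same grasp; the last joint's range is limited). The gripper opens to 91 mm and grips with 3 to 60 N. Pads are 32 mm wide; open, the fingers measure 118 mm over their backs; the gripper's body (76 mm by 178 mm) begins 60 mm behind the grasp point.
Start: joints at [-64.343, 18.312, 89.639, -0, 72.044, -1.146], TCP at [259.286, -513.237, 227.976] pointing down, gripper open.
Joint ranges: [-177.97, 177.97], [-48.28, 115.42], [12.27, 149.76], [-77.06, 257.06], [2.81, 150.46], [-146.56, 146.56]. Speed limits (degrees/s): [147.25, 147.25, 180, 180, 180, 180].

INTERFACE

Orientations are given as [roll, pitch, yaw] about the fixed x, y, z axes, in that order (R = Rz(yaw) Ry(pitch) Rx(roll)).
In Python, from workcell import sensors, viewer, env gives the robot as it stands. The module is installed in compiled form; this text tells all that it offers.
- The arm moves only by the tool step_arm, never from a script. Its argument "plan" is one flat list of numbers, 6 for each row, row after row: the shift along the tool's x, y, z in cm, then the turn, a rotation vector about the tool's x, y, z in rad. In form: [x, y, z, wx, wy, wz, x, y, z, wx, wy, wz, ...]. A call has 1 to 5 rows; each row shifts and turns the commanded pose from where the row before left it, along the tool's axes as they then stand; what a row does not reach is not made up. A row lasts 1/12 s, in which the tool goes at most 41.7 mm and 7.16 degrees, less where a joint would pass 70% of its speed; a pose out of reach is approached as far as the arm can. A call is refused whole if a number of a shift passes 4.17 or a number of a turn 0.125, either way. A call with a gripper value outside its range is refused whole. "hand" is the finger opening in cm, from 0 to 9.12, set as the call begins (left out, the last holds). The fingers move at their own pace and stop on an object; "newtons" is the grip in N (left out, the last holds). Time passes only in rows, so rows that do not move let the fingers close. It gives the time, the measured TCP pose, the force, the opening and the grip force at its end, in the units of the state.
- sensors.state(): the state, without advancing time (a new reading comes with each control period).
- viewer.grab_frame(name): name is "scene" or "top" or "wrist"; returns a dict with "img" (384x512x3 uint8, red, green, blue), "fx", "fy", "cx", "cy" (pixels), "k1" (the pictures are not rectified: a ray, as slopes to the right and down, at radius r is drawn at 1 + k1 r^2 times it, then the intrinsics apply), "position" and "attitude" of the camera in the world. Camera axes: x right, y down, z forward; pixel columns grow to the right and rows downward; lengths in mm; the calibration is good to about 2 mm. A picture is of the moment at which its call begins. There is no depth.
- env.job_done(): hands the job in; it is judged then, once.
Trained networks look in a picture, given as the dict that the camera call returned (one of the last four; its "shot" number tells which), for a name from the list of things; names that differ only in an ending like _2 or _b are one class to them, and where a whole thing is asked for, a point or a joint stands for the part that bears it (a point fixed in the world has none). Each returns a list of dicts, best first, with "score" (0 to 1); they miss things now and then, are a little off and sometimes report something else, mostly with a low value. They report only what shows in the picture. A call takes as long as a camera call.
- viewer.boxes_of(name, picture): "location" ([column, row] in pixels, amid what is visible of it).
- viewer.pinpoint(name, picture): "location" ([column, row] in pixels: a listed point, or the origin of a listed thing).
The state is a dict: "time_s": time; "qpos": joint angles; "qvel": joint speeds; "effort": joint torques, N m; "ee_pos": TCP position; "ee_rot": TCP orientation; "force": force on the tool from outside, world axes, zero at the start; "torque": the same for the moment, N m; "gripper_width": finger opening in mm; "gripper_force": force on a finger pad.
Only numpy, scipy, OpenCV 4.12 (cv2) and the standard library are available. Lean on these libraries where they do the work, as an engineer would, in place of code of your own. Each camera call takes 0.05 s, during which the arm holds its last target. There are 200 camera calls.

## Working session

There is one attempt and no reset: what is moved stays moved. The work goes in short steps, Python scripts to look and compute and a tool call to move; the robot and the scene stay as the last step left them, time stands still between calls to the robot, and variables do not carry over. Pictures are saved under pics/ and viewed, at most 10 in all, crops included, and the job is handed in when it is done.

Besides the shell and the picture viewer there is one more tool, called after "Request:" by a JSON object that holds its "name" and its "arguments", one argument or row to a line. step_arm: Moves the arm, as the interface text tells. Its arguments: {"type":"object","properties":{"plan":{"type":"array","items":{"type":"number"}},"hand":{"type":"number"},"newtons":{"type":"number"}},"required":["plan"]}

```bash
mkdir -p pics
cat > h.py <<'E'
import numpy as np, cv2
from workcell import sensors, viewer, env
from scipy.spatial.transform import Rotation as R
def ray(p,uv):
    K=np.array([[p["fx"],0,p["cx"]],[0,p["fy"],p["cy"]],[0,0,1.]])
    s=cv2.undistortPoints(np.array([[uv]],float),K,np.array([p["k1"],0,0,0,0.]))[0,0]
    a=np.array(p["attitude"],float)
    M=a if a.shape==(3,3) else R.from_euler('xyz',a,degrees=True).as_matrix()
    d=M@np.array([s[0],s[1],1]); return np.array(p["position"],float),d/np.linalg.norm(d)
def atz(p,uv,z):
    o,d=ray(p,uv); return o+d*(z-o[2])/d[2]
def tri(rs):
    A=np.zeros((3,3));b=np.zeros(3)
    for o,d in rs:
        P=np.eye(3)-np.outer(d,d);A+=P;b+=P@o
    x=np.linalg.solve(A,b); return x,[np.linalg.norm((np.eye(3)-np.outer(d,d))@(x-o)) for o,d in rs]
E
python3 - <<'E'
from h import *
print(sensors.state(),env.finger_overhang)
ps={n:viewer.grab_frame(n) for n in("scene","top")}
for n,p in ps.items():
    print(n,p["position"],p["attitude"])
    for t in("chest","axis","tray","bar","clip","tape","coil","wrench"):
        r=viewer.pinpoint(t,p); print(t,[(np.round(x["location"]),round(x["score"],2)) for x in r[:2]])
        p[t]=r
for t in("chest","axis","tray","bar","clip","tape","coil","wrench"):
    if all(ps[n][t] for n in ps):
        x,e=tri([ray(ps[n],ps[n][t][0]["location"]) for n in ps]);print(t,x.round(1),np.round(e,1))
cv2.imwrite("pics/a.png",np.hstack([cv2.resize(ps[n]["img"],(400,300),interpolation=cv2.INTER_AREA) for n in ps])[:,:,::-1])
E
```

```text
{'time_s': 0.0, 'qpos': array([-6.43434224e+01,  1.83506538e+01,  8.97064417e+01, -3.97279841e-03,
        7.20432746e+01, -1.14817489e+00]), 'qvel': array([ 0.04434089, -0.02154307,  0.07861734,  0.01062544,  0.06812973,
       -0.03866918]), 'effort': array([-1.10248253e-03, -4.12465560e+01, -2.31976533e+01,  7.27452594e-02,
        4.55895730e-02, -1.26621212e-04]), 'ee_pos': array([ 259.05055409, -512.80153178,  227.12991378]), 'ee_rot': array([-1.79899574e+02,  1.76514686e-03,  2.68059821e+01]), 'force': array([0.62680974, 0.24546988, 0.0896441 ]), 'torque': array([-0.00667074, -0.02454694,  0.03692843]), 'gripper_force': 0.0, 'gripper_width': 91.26085894232273} 14.0
scene [797.69018618 -81.82771381 815.41193802] [-1.61832504e+02  1.07566275e-02  8.48178829e+01]
chest [(array([267., 162.]), 0.65)]
axis [(array([364., 128.]), 0.46)]
tray [(array([259., 170.]), 0.77)]
bar [(array([266., 163.]), 0.74)]
clip [(array([366., 130.]), 0.91)]
tape [(array([195., 229.]), 0.97)]
coil [(array([264., 244.]), 0.87)]
wrench [(array([202., 158.]), 0.6)]
top [452.84157642 -57.25616506 972.23241519] [-173.06376857   -0.74178467  -91.11750438]
chest []
axis []
tray [(array([248., 236.]), 0.57), (array([309., 188.]), 0.48)]
bar [(array([244., 235.]), 0.72)]
clip [(array([152., 223.]), 0.65)]
tape [(array([309., 188.]), 0.96)]
coil [(array([244., 173.]), 0.92), (array([250., 235.]), 0.2)]
wrench [(array([302., 253.]), 0.95)]
tray [471.7 -48.9  14.2] [1.2 1.2]
bar [473.1 -36.4  54.1] [2.4 2.4]
clip [497.9 145.8 229.7] [2.5 2.5]
tape [ 598.5 -216.2  -14.1] [0.5 0.5]
coil [646.5 -46.6 -26.6] [8.2 8.2]
wrench [ 424.6 -187.5    9.6] [0.8 0.8]
```

View pics/a.png

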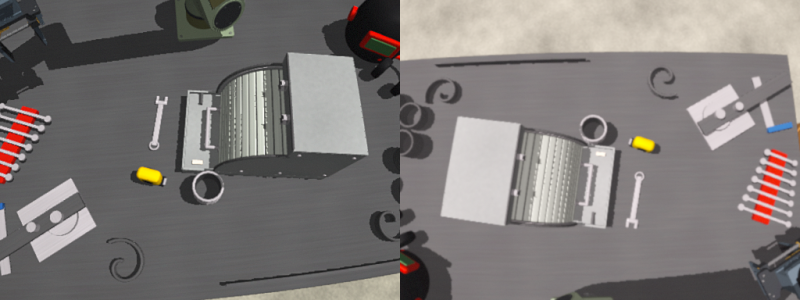

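The scene view shows the chest facing world −y: bar at about (266,163), tape (195,229), wrench (202,158) and coil (264,244) in full-scale pixels. The top view agrees. Next I'll fix the chest pose using the known heights.

```bash
cat >> h.py <<'E'
def cpose(yaw,o):
    return lambda x,y,z: np.array([o[0]+x*np.cos(yaw)-y*np.sin(yaw),o[1]+x*np.sin(yaw)+y*np.cos(yaw),z])
def delta(pos,rot):  # move in tool axes cm and rotvec to target
    s=sensors.state(); M=R.from_euler('xyz',s["ee_rot"],degrees=True); T=R.from_euler('xyz',rot,degrees=True) if not isinstance(rot,R) else rot
    return (M.inv().apply(np.array(pos)-s["ee_pos"])/10).round(2),(M.inv()*T).as_rotvec().round(3)
E
python3 - <<'E'
from h import *
ps={n:viewer.grab_frame(n) for n in("scene","top")}
for t,z in(("bar",51.1),("clip",227),("tray",30),("tape",0),("coil",0),("wrench",0)):
    for n,p in ps.items():
        r=viewer.pinpoint(t,p)
        if r: print(t,n,round(r[0]["score"],2),atz(p,r[0]["location"],z).round(1))
E
```

```text
bar scene 0.75 [469.9 -37.4  51.1]
bar top 0.83 [465.3 -37.3  51.1]
clip scene 0.59 [491.1 151.9 227. ]
clip top 0.9 [495.4 143.4 227. ]
tray scene 0.6 [474.4 -51.1  30. ]
tray top 0.94 [470.4 -49.2  30. ]
tape scene 0.81 [ 602.  -201.4    0. ]
tape top 0.88 [ 609.5 -214.7    0. ]
coil scene 0.62 [649.6 -49.9   0. ]
coil top 0.74 [644.5 -48.6   0. ]
wrench scene 0.82 [ 411.5 -186.1    0. ]
wrench top 0.62 [ 428.  -196.4    0. ]
```

Request:
{"name": "step_arm", "arguments": {
  "plan": [0, 0, 0, 0, 0, 0.1215, 0, 0, 0, 0, 0, 0.1215, 0, 0, 0, 0, 0, 0.1215, 0, 0, 0, 0, 0, 0.1215, 0, 0, 0, 0, 0, 0.1215]
}}

```text
time_s: 2.02
ee_pos: [259.3, -513.2, 228.0]
ee_rot: [180.0, -0.0, -8.3]
force: [0.2, 0.3, -0.6]
gripper_width: 90.8
gripper_force: 0.0
```

Request:
{"name": "step_arm", "arguments": {
  "plan": [0, 0, 0, 0.109, 0, 0, 0, 0, 0, 0.109, 0, 0, 0, 0, 0, 0.109, 0, 0, 0, 0, 0, 0.109, 0, 0, 0, 0, 0, 0, 0, 0]
}}

```text
time_s: 2.43
ee_pos: [258.3, -515.7, 224.4]
ee_rot: [-154.7, 0.1, -8.2]
force: [-0.1, -0.4, -1.0]
gripper_width: 91.3
gripper_force: 0.0
```

```bash
cat >> h.py <<'E'
def orient(yaw,tilt):
    c,s=np.cos(np.radians(yaw)),np.sin(np.radians(yaw)); t=np.radians(tilt)
    x=np.array([s,-c,0]); z=np.array([np.sin(t)*c,np.sin(t)*s,-np.cos(t)])
    return R.from_matrix(np.column_stack([x,np.cross(z,x),z]))
E
python3 - <<'E'
from h import *
s=sensors.state();print(s["ee_pos"],s["ee_rot"],s["qpos"])
T=orient(82,25);b=np.array([468.5,-37,51.1])
print(delta(b-125*T.as_matrix()[:,2],T))
E
```

```text
[ 258.29989484 -515.72954579  224.44961155] [-1.54746564e+02  1.32365901e-01 -8.15657555e+00] [-70.7700495   30.35262214  75.13167319  11.29802846  97.15342536
  26.57654299]
(array([ 14.04, -38.23,  24.64]), array([-0.004,  0.001, -0.003]))
```

Request:
{"name": "step_arm", "arguments": {
  "plan": [1.08, -2.94, 1.9, 0, 0, 0, 1.08, -2.94, 1.9, 0, 0, 0, 1.08, -2.94, 1.9, 0, 0, 0, 1.08, -2.94, 1.9, 0, 0, 0, 1.08, -2.94, 1.9, 0, 0, 0]
}}

```text
time_s: 2.85
ee_pos: [337.2, -347.1, 204.0]
ee_rot: [-155.2, -0.1, -8.0]
force: [0.5, -0.1, 0.4]
gripper_width: 91.3
gripper_force: 0.0
```

Request:
{"name": "step_arm", "arguments": {
  "plan": [1.08, -2.94, 1.9, 0, 0, 0, 1.08, -2.94, 1.9, 0, 0, 0, 1.08, -2.94, 1.9, 0, 0, 0, 1.08, -2.94, 1.9, 0, 0, 0, 1.08, -2.94, 1.9, 0, 0, 0]
}}

```text
time_s: 3.27
ee_pos: [414.6, -182.8, 180.1]
ee_rot: [-155.2, -0.1, -8.0]
force: [0.8, -1.2, -0.0]
gripper_width: 91.2
gripper_force: 0.0
```

Request:
{"name": "step_arm", "arguments": {
  "plan": [1.08, -2.94, 1.9, 0, 0, 0, 1.08, -2.94, 1.9, 0, 0, 0, 1.08, -2.94, 1.9, 0, 0, 0, 0, 0, 0, 0, 0, 0, 0, 0, 0, 0, 0, 0],
  "hand": 2.8
}}

```text
time_s: 3.68
ee_pos: [460.6, -84.6, 165.7]
ee_rot: [-155.1, -0.1, -7.8]
force: [-0.1, 0.3, 0.2]
gripper_width: 60.5
gripper_force: 0.0
```

Run:
```python
from h import *
s=sensors.state();print(s["ee_pos"],s["ee_rot"],s["gripper_width"])
p=viewer.grab_frame("wrist")
for t,z in(("bar",51.1),("clip",227),("tray",30)):
    for r in viewer.pinpoint(t,p)[:2]: print(t,r["score"],np.round(r["location"]),atz(p,r["location"],z).round(1))
# predicted pixel of bar ends drawn
T=orient(82,25)
cv2.imwrite("pics/b.png",p["img"][:,:,::-1])
p2=viewer.grab_frame("scene")
for r in viewer.pinpoint("bar",p2)[:1]: print("scene",r["score"],atz(p2,r["location"],51.1))
```

```text
[460.60551812 -84.60665392 165.66808419] [-1.55125644e+02 -6.30879868e-02 -7.76179094e+00] 60.544501221477
bar 0.76 [251. 183.] [472.  -31.4  51.1]
tray 0.62 [279. 177.] [471.9 -49.   30. ]
scene 0.72 [464.46641725 -35.68025135  51.1       ]
```

View pics/b.png

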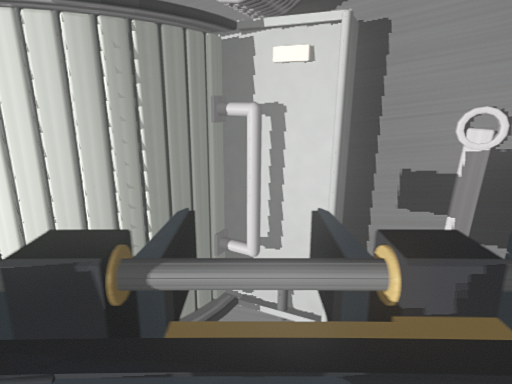

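The wrist picture shows the bar upright from about (254,107) to (254,248). The finger tips are at columns ~190 and ~315, either side of it, so the alignment is good. I'll work out the bar ends from that.

Run:
```python
from h import *
p=viewer.grab_frame("wrist")
a,b=[atz(p,uv,51.1) for uv in((254,107),(254,248))]
print(a,b,np.linalg.norm(a-b),(a+b)/2,np.degrees(np.arctan2(*(a-b)[[1,0]])))
T=orient(82,25)
for c in ((a+b)/2,):
    c=c.copy();c[2]=51.1
    print(delta(c-3*T.as_matrix()[:,2],T),delta(c-63*T.as_matrix()[:,2],T))
```

```text
[534.81431346 -45.73252448  51.1       ] [412.72744663 -28.61357932  51.1       ] 123.28122864103649 [473.77088004 -37.1730519   51.1       ] -7.981938125197185
(array([ 0.55,  0.15, 12.26]), array([ 0.001, -0.001, -0.002])) (array([0.56, 0.15, 6.26]), array([ 0.001, -0.001, -0.002]))
```

Request:
{"name": "step_arm", "arguments": {
  "plan": [0.3, 0.1, 3, 0, 0, 0, 0.25, 0.05, 3, 0, 0, 0, 0, 0, 3, 0, 0, 0, 0, 0, 2.0, 0, 0, 0, 0, 0, 0.9, 0, 0, 0]
}}

```text
time_s: 4.45
ee_pos: [471.8, -38.1, 54.8]
ee_rot: [-155.0, 0.3, -8.0]
force: [0.0, -0.7, 0.1]
gripper_width: 27.9
gripper_force: 0.0
```

Request:
{"name": "step_arm", "arguments": {
  "plan": [0, 0, 0, 0, 0, 0]
}}

```text
time_s: 4.53
ee_pos: [472.3, -38.4, 55.5]
ee_rot: [-155.0, 0.2, -8.0]
force: [-0.5, -0.1, -0.3]
gripper_width: 28.1
gripper_force: 0.0
```

Run:
```python
from h import *
s=sensors.state();print(s["ee_pos"],s["force"])
p=viewer.grab_frame("wrist")
cv2.imwrite("pics/c.png",p["img"][:,:,::-1])
```

```text
[472.2550873  -38.3592814   55.54346625] [-0.4911206  -0.10384452 -0.27404837]
```

View pics/c.png

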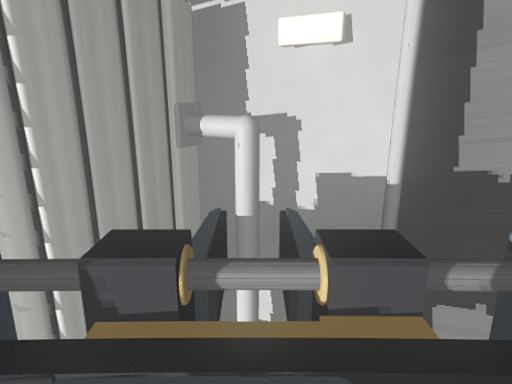

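The bar (column ~247) lies between the two fingers (~222 and ~285), so I'll close on it.

Request:
{"name": "step_arm", "arguments": {
  "plan": [0, 0, 0, 0, 0, 0, 0, 0, 0, 0, 0, 0, 0, 0, 0, 0, 0, 0, 0, 0, 0, 0, 0, 0, 0, 0, 0, 0, 0, 0],
  "hand": 0,
  "newtons": 20
}}

```text
time_s: 5.0
ee_pos: [474.7, -37.4, 59.2]
ee_rot: [-154.8, -0.1, -8.1]
force: [2.1, 8.1, 3.8]
gripper_width: 11.7
gripper_force: 20.0
```

```bash
cat > arc.py <<'E'
from h import *
# arc increments from q to q+dq in world chest frame -> tool (constant tilt 25): tool y,z in cm
t=np.radians(25)
def inc(q0,q1):
    P=lambda q:19.2*np.array([-np.cos(q+.084),np.sin(q+.084)])
    d=P(q1)-P(q0); zt=np.array([np.sin(t),-np.cos(t)]); yt=np.array([-np.cos(t),-np.sin(t)])
    return (d@yt).round(2),(d@zt).round(2)
E
python3 - <<'E'
from arc import *
s=sensors.state();print(s["ee_pos"],s["ee_rot"],s["force"],s["gripper_width"],s["gripper_force"])
for i in range(20): print(round(.05*(i+1),2),*inc(.05*i,.05*i+.05))
E
```

```text
[474.70418665 -37.37813348  59.19244995] [-1.54754250e+02 -1.16965102e-01 -8.14757982e+00] [2.11466461 8.05594053 3.81180516] 11.69255855842316 20.00158041715622
0.05 -0.5 -0.82
0.1 -0.54 -0.79
0.15 -0.58 -0.77
0.2 -0.61 -0.74
0.25 -0.65 -0.71
0.3 -0.69 -0.67
0.35 -0.72 -0.64
0.4 -0.75 -0.6
0.45 -0.78 -0.56
0.5 -0.81 -0.52
0.55 -0.83 -0.48
0.6 -0.85 -0.44
0.65 -0.87 -0.4
0.7 -0.89 -0.35
0.75 -0.91 -0.31
0.8 -0.92 -0.26
0.85 -0.94 -0.21
0.9 -0.95 -0.17
0.95 -0.95 -0.12
1.0 -0.96 -0.07
```

Request:
{"name": "step_arm", "arguments": {
  "plan": [0, -0.55, -0.82, 0, 0, 0, 0, -0.54, -0.79, 0, 0, 0, 0, -0.58, -0.77, 0, 0, 0, 0, -0.61, -0.74, 0, 0, 0, 0, -0.65, -0.71, 0, 0, 0]
}}

```text
time_s: 5.42
ee_pos: [475.8, -28.8, 104.9]
ee_rot: [-155.1, -0.2, -8.1]
force: [3.9, 2.9, -7.5]
gripper_width: 11.3
gripper_force: 20.0
```

Request:
{"name": "step_arm", "arguments": {
  "plan": [0, -0.69, -0.67, 0, 0, 0, 0, -0.72, -0.64, 0, 0, 0, 0, -0.75, -0.6, 0, 0, 0, 0, -0.78, -0.56, 0, 0, 0, 0, -0.81, -0.52, 0, 0, 0]
}}

```text
time_s: 5.83
ee_pos: [478.6, -9.5, 148.1]
ee_rot: [-155.3, -0.2, -8.0]
force: [0.3, -9.6, -0.1]
gripper_width: 11.4
gripper_force: 20.0
```

Request:
{"name": "step_arm", "arguments": {
  "plan": [0, -0.83, -0.48, 0, 0, 0, 0, -0.85, -0.44, 0, 0, 0, 0, -0.87, -0.4, 0, 0, 0, 0, -0.89, -0.35, 0, 0, 0, 0, -0.91, -0.31, 0, 0, 0]
}}

```text
time_s: 6.25
ee_pos: [483.0, 21.5, 185.1]
ee_rot: [-155.3, -0.3, -8.0]
force: [1.7, -6.8, 2.4]
gripper_width: 11.6
gripper_force: 20.0
```

Request:
{"name": "step_arm", "arguments": {
  "plan": [0, -0.92, -0.26, 0, 0, 0, 0, -0.94, -0.21, 0, 0, 0, 0, -0.95, -0.17, 0, 0, 0, 0, -0.95, -0.12, 0, 0, 0, 0, 0, 0, 0, 0, 0]
}}

```text
time_s: 6.67
ee_pos: [487.7, 54.5, 208.8]
ee_rot: [-155.0, -0.3, -8.0]
force: [2.3, -3.0, 7.6]
gripper_width: 11.2
gripper_force: 20.0
```

Request:
{"name": "step_arm", "arguments": {
  "plan": [0, 0, 0, 0, 0, 0, 0, 0, 0, 0, 0, 0, 0, 0, 0, 0, 0, 0]
}}

```text
time_s: 6.92
ee_pos: [487.6, 53.7, 208.4]
ee_rot: [-155.0, -0.2, -8.0]
force: [2.6, -3.6, 8.2]
gripper_width: 11.1
gripper_force: 20.0
```

Request:
{"name": "step_arm", "arguments": {
  "plan": [0, 0, 0, 0, 0, 0, 0, 0, 0, 0, 0, 0, 0, 0, 0, 0, 0, 0, 0, 0, 0, 0, 0, 0],
  "hand": 3.5
}}

```text
time_s: 7.25
ee_pos: [485.5, 54.2, 205.7]
ee_rot: [-155.0, 0.1, -8.0]
force: [0.5, -0.5, -0.4]
gripper_width: 34.0
gripper_force: 0.0
```

Request:
{"name": "step_arm", "arguments": {
  "plan": [0, 0, -1.5, 0, 0, 0, 0, 0, -2.5, 0, 0, 0, 0, 0, -3, 0, 0, 0, 0, 0, -3, 0, 0, 0, 0, 0, 0, 0, 0, 0]
}}

```text
time_s: 7.67
ee_pos: [482.5, 10.5, 301.4]
ee_rot: [-155.1, -0.5, -8.1]
force: [1.2, -1.0, 0.3]
gripper_width: 35.0
gripper_force: 0.0
```

Request:
{"name": "step_arm", "arguments": {
  "plan": [0, 0, 0, -0.109, 0, 0, 0, 0, 0, -0.109, 0, 0, 0, 0, 0, -0.109, 0, 0, 0, 0, 0, -0.109, 0, 0, 0, 0, 0, 0, 0, 0],
  "hand": 0
}}

```text
time_s: 8.08
ee_pos: [480.5, 15.3, 296.4]
ee_rot: [179.9, 0.0, -7.7]
force: [0.3, 1.6, -0.3]
gripper_width: 4.2
gripper_force: 0.0
```

Run:
```python
from h import *
s=sensors.state();print(s["ee_pos"],s["ee_rot"],s["force"],s["gripper_width"],s["qpos"])
ps={n:viewer.grab_frame(n) for n in("scene","wrist")}
rs=[]
for n,p in ps.items():
  for t in("bar","clip"):
    for r in viewer.pinpoint(t,p)[:1]: print(n,t,r["score"],np.round(r["location"]),atz(p,r["location"],204 if t=="bar" else 227).round(1))
cv2.imwrite("pics/d.png",np.hstack([cv2.resize(ps[n]["img"],(400,300),interpolation=cv2.INTER_AREA) for n in ps])[:,:,::-1])
```

```text
[480.47155517  15.29809718 296.37164232] [ 1.79909542e+02  3.48205552e-02 -7.67946730e+00] [ 0.31452092  1.5721082  -0.33824648] 4.210062935516421 [ 5.09475439e-01  7.53015491e+00  9.41306926e+01 -8.63438543e-02
  7.83865156e+01  9.82063320e+01]
scene bar 0.69 [314. 135.] [486.2  55.  204. ]
scene clip 0.65 [367. 132.] [500.3 149.9 227. ]
wrist bar 0.77 [198. 201.] [484.1  56.1 204. ]
wrist clip 0.87 [ 62. 211.] [495.6 146.  227. ]
```

View pics/d.png

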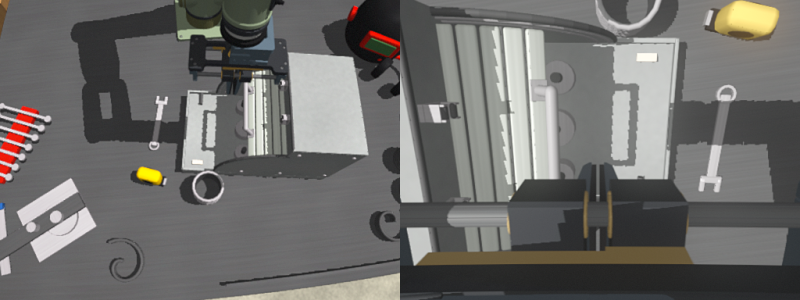

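The shutter stands by itself with the bar at about (486,56,204). I'll lower the closed fingers in front of it and push.

Request:
{"name": "step_arm", "arguments": {
  "plan": [0.05, 0, 2, 0, 0, 0, 0, 0, 3, 0, 0, 0, 0, 0, 2.5, 0, 0, 0, 0, 0, 1.1, 0, 0, 0, 0, 0, 0, 0, 0, 0]
}}

```text
time_s: 8.8
ee_pos: [478.8, 11.1, 207.8]
ee_rot: [180.0, 0.4, -8.1]
force: [-1.3, -0.1, 0.3]
gripper_width: 0.4
gripper_force: 0.0
```

Request:
{"name": "step_arm", "arguments": {
  "plan": [0, -1, 0, 0, 0, 0, 0, -1, 0, 0, 0, 0, 0, -0.8, 0, 0, 0, 0, 0, -0.8, -0.2, 0, 0, 0, 0, -0.6, -0.2, 0, 0, 0]
}}

```text
time_s: 9.22
ee_pos: [487.4, 52.7, 217.2]
ee_rot: [179.7, -0.2, -7.9]
force: [-4.6, -10.3, 13.6]
gripper_width: 0.6
gripper_force: 7.8
```

Request:
{"name": "step_arm", "arguments": {
  "plan": [0, 0, 0, 0, 0, 0]
}}

```text
time_s: 9.3
ee_pos: [487.7, 53.7, 217.8]
ee_rot: [179.8, -0.2, -7.9]
force: [-3.0, -4.8, 10.9]
gripper_width: 0.3
gripper_force: 4.9
```

Run:
```python
from h import *
s=sensors.state();print(s["ee_pos"],s["force"])
p=viewer.grab_frame("wrist")
r=viewer.pinpoint("bar",p); print([(x["score"],x["location"]) for x in r[:1]], r and ray(p,r[0]["location"]))
cv2.imwrite("pics/e.png",p["img"][:,:,::-1])
```

```text
[487.68591773  53.67780743 217.76534333] [-2.95245702 -4.75392808 10.87115229]
[] []
```

View pics/e.png

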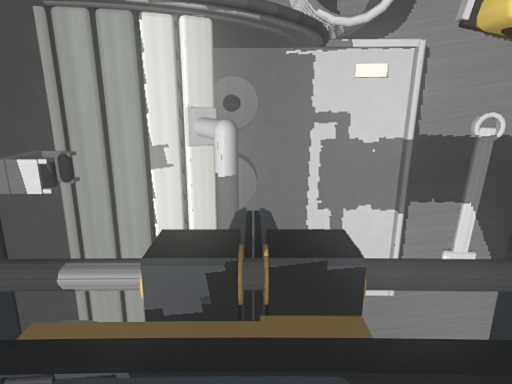

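The finger tips are tapered and ride up on the bar, which sits at column ~227 against the tips at ~238. I'll back off, go lower so the bar meets the straight part of the finger, and push again.

Request:
{"name": "step_arm", "arguments": {
  "plan": [0, 1.5, 0, 0, 0, 0, 0, 0, 1.6, 0, 0, 0, 0, -0.8, 0, 0, 0, 0, 0, -0.8, 0, 0, 0, 0, 0, -0.6, 0, 0, 0, 0]
}}

```text
time_s: 9.82
ee_pos: [488.4, 61.8, 199.7]
ee_rot: [180.0, -0.1, -7.9]
force: [-0.2, -2.8, 1.9]
gripper_width: 0.4
gripper_force: 1.3
```

Request:
{"name": "step_arm", "arguments": {
  "plan": [0, 0, 0, 0, 0, 0]
}}

```text
time_s: 9.9
ee_pos: [488.7, 62.7, 199.6]
ee_rot: [-179.9, -0.1, -7.9]
force: [-1.1, 0.0, 0.3]
gripper_width: 0.5
gripper_force: 0.0
```

Request:
{"name": "step_arm", "arguments": {
  "plan": [0, -0.8, -0.3, 0, 0, 0, 0, -0.8, -0.3, 0, 0, 0, 0, -0.8, -0.3, 0, 0, 0, 0, -0.6, -0.3, 0, 0, 0, 0, -0.4, -0.1, 0, 0, 0]
}}

```text
time_s: 10.32
ee_pos: [492.9, 95.6, 212.3]
ee_rot: [-180.0, -0.0, -8.0]
force: [-0.3, -1.4, 0.2]
gripper_width: 0.6
gripper_force: 0.4
```

Run:
```python
from h import *
s=sensors.state();print(s["ee_pos"],s["force"],s["time_s"])
p=viewer.grab_frame("wrist")
cv2.imwrite("pics/f.png",p["img"][:,:,::-1])
```

```text
[492.9379984   95.55072744 212.31884777] [-0.31284173 -1.36694364  0.20953089] 10.3167
```

View pics/f.png

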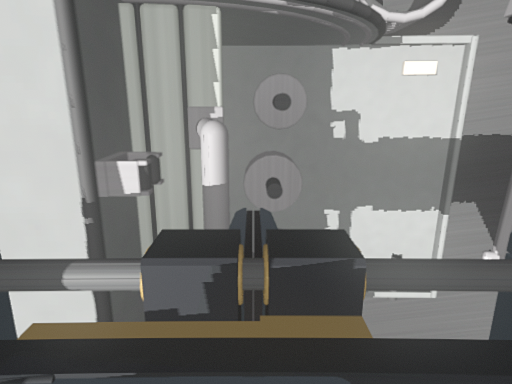

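The bar (column ~215) rests against the finger front and the clip jaw tip is at column ~160, roughly 1–2 cm ahead. I'll continue in slow steps.

Request:
{"name": "step_arm", "arguments": {
  "plan": [0, -0.3, -0.1, 0, 0, 0, 0, -0.3, -0.1, 0, 0, 0, 0, -0.2, 0, 0, 0, 0, 0, -0.2, 0, 0, 0, 0]
}}

```text
time_s: 10.7
ee_pos: [493.9, 104.3, 213.7]
ee_rot: [180.0, 0.0, -8.0]
force: [0.6, -0.9, 0.3]
gripper_width: 0.5
gripper_force: 0.3
```

Request:
{"name": "step_arm", "arguments": {
  "plan": [0, -0.15, 0, 0, 0, 0, 0, -0.15, 0, 0, 0, 0, 0, -0.1, 0, 0, 0, 0]
}}

```text
time_s: 10.95
ee_pos: [494.5, 108.3, 213.7]
ee_rot: [180.0, 0.0, -8.0]
force: [-0.8, -0.8, 1.0]
gripper_width: 0.3
gripper_force: 0.2
```

Request:
{"name": "step_arm", "arguments": {
  "plan": [0, -0.15, 0, 0, 0, 0, 0, -0.15, 0, 0, 0, 0, 0, -0.1, 0, 0, 0, 0]
}}

```text
time_s: 11.2
ee_pos: [495.1, 112.3, 213.7]
ee_rot: [-180.0, 0.0, -8.0]
force: [0.2, -0.2, 0.0]
gripper_width: 0.3
gripper_force: 0.2
```

Request:
{"name": "step_arm", "arguments": {
  "plan": [0, -0.1, 0, 0, 0, 0, 0, -0.1, 0, 0, 0, 0, 0, -0.1, 0, 0, 0, 0]
}}

```text
time_s: 11.45
ee_pos: [495.5, 115.2, 213.7]
ee_rot: [180.0, 0.0, -8.0]
force: [-0.9, 0.2, 0.1]
gripper_width: 0.3
gripper_force: 0.1
```

Request:
{"name": "step_arm", "arguments": {
  "plan": [0, -0.1, 0, 0, 0, 0, 0, -0.1, 0, 0, 0, 0]
}}

```text
time_s: 11.62
ee_pos: [495.7, 117.0, 213.7]
ee_rot: [180.0, -0.0, -8.0]
force: [-1.0, -1.9, 0.7]
gripper_width: 0.3
gripper_force: 1.2
```

Request:
{"name": "step_arm", "arguments": {
  "plan": [0, -0.1, 0, 0, 0, 0, 0, -0.1, 0, 0, 0, 0]
}}

```text
time_s: 11.78
ee_pos: [495.9, 118.1, 213.9]
ee_rot: [179.9, -0.0, -8.0]
force: [-1.2, -5.9, 3.1]
gripper_width: 0.3
gripper_force: 3.2
```

Run:
```python
from h import *
s=sensors.state();print(s["ee_pos"],s["force"],s["time_s"])
p=viewer.grab_frame("wrist")
cv2.imwrite("pics/g.png",p["img"][:,:,::-1])
```

```text
[495.9084601  118.12295578 213.9099754 ] [-1.23002188 -5.94205152  3.13376282] 11.7833
```

View pics/g.png

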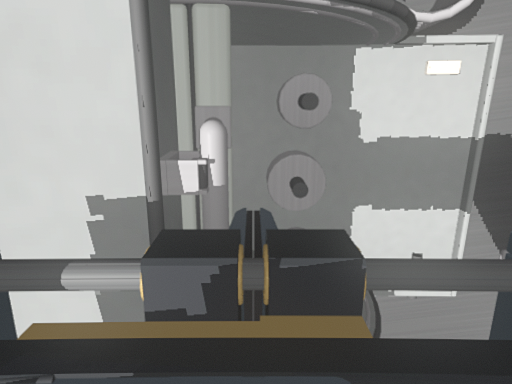

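The bar (column ~213) has met the clip jaws (tip at ~208) and the force is building. I'll press on in 1 mm steps.

Request:
{"name": "step_arm", "arguments": {
  "plan": [0, -0.1, 0, 0, 0, 0, 0, -0.1, 0, 0, 0, 0]
}}

```text
time_s: 12.0
ee_pos: [496.0, 119.1, 214.0]
ee_rot: [179.7, -0.0, -8.0]
force: [-1.8, -9.2, 5.1]
gripper_width: 0.5
gripper_force: 4.8
```

Request:
{"name": "step_arm", "arguments": {
  "plan": [0, -0.1, 0, 0, 0, 0, 0, -0.1, 0, 0, 0, 0]
}}

```text
time_s: 12.17
ee_pos: [496.3, 120.7, 214.2]
ee_rot: [179.7, -0.0, -8.0]
force: [-2.6, -8.8, 5.3]
gripper_width: 0.6
gripper_force: 4.7
```

Request:
{"name": "step_arm", "arguments": {
  "plan": [0, -0.1, 0, 0, 0, 0, 0, 0, 0, 0, 0, 0]
}}

```text
time_s: 12.33
ee_pos: [496.8, 123.5, 214.2]
ee_rot: [180.0, -0.0, -8.0]
force: [0.2, -1.1, 1.5]
gripper_width: 0.5
gripper_force: 0.6
```

Request:
{"name": "step_arm", "arguments": {
  "plan": [0, -0.1, 0, 0, 0, 0, 0, -0.1, 0, 0, 0, 0]
}}

```text
time_s: 12.5
ee_pos: [497.1, 126.6, 213.6]
ee_rot: [-179.9, 0.0, -8.0]
force: [0.3, 0.2, -0.4]
gripper_width: 0.5
gripper_force: 0.0
```

Request:
{"name": "step_arm", "arguments": {
  "plan": [0, -0.1, 0, 0, 0, 0, 0, -0.1, 0, 0, 0, 0]
}}

```text
time_s: 12.67
ee_pos: [497.3, 128.5, 213.5]
ee_rot: [-180.0, 0.0, -8.0]
force: [-0.1, 0.7, 0.6]
gripper_width: 0.5
gripper_force: 0.0
```

Request:
{"name": "step_arm", "arguments": {
  "plan": [0, -0.1, 0, 0, 0, 0, 0, -0.1, 0, 0, 0, 0]
}}

```text
time_s: 12.83
ee_pos: [497.4, 129.2, 213.5]
ee_rot: [179.9, 0.0, -8.0]
force: [-0.1, -7.2, 0.8]
gripper_width: 0.4
gripper_force: 2.9
```

Request:
{"name": "step_arm", "arguments": {
  "plan": [0, -0.1, 0, 0, 0, 0, 0, -0.1, 0, 0, 0, 0]
}}

```text
time_s: 13.0
ee_pos: [497.4, 129.3, 213.6]
ee_rot: [179.6, 0.0, -7.9]
force: [-1.0, -11.8, 1.6]
gripper_width: 0.3
gripper_force: 5.9
```

Request:
{"name": "step_arm", "arguments": {
  "plan": [0, -0.1, 0, 0, 0, 0, 0, 0, 0, 0, 0, 0]
}}

```text
time_s: 13.17
ee_pos: [497.4, 129.3, 213.6]
ee_rot: [179.5, 0.0, -7.9]
force: [-0.4, -12.3, 1.8]
gripper_width: 0.9
gripper_force: 6.3
```

It has bottomed, with no movement at 12 N. I'll back off, rise and check.

Request:
{"name": "step_arm", "arguments": {
  "plan": [0, 0.5, 0, 0, 0, 0, 0, 1.5, 0, 0, 0, 0, 0, 2, 0, 0, 0, 0, 0, 1, -2, 0, 0, 0, 0, 0.5, -3, 0, 0, 0]
}}

```text
time_s: 13.58
ee_pos: [488.3, 77.5, 261.6]
ee_rot: [179.9, 0.4, -8.1]
force: [0.3, 0.3, 0.1]
gripper_width: 0.6
gripper_force: 0.0
```

Request:
{"name": "step_arm", "arguments": {
  "plan": [0, 0, -3, 0, 0, 0, 0, 1, -2, 0, 0, 0, 0, 0, 0, 0, 0, 0]
}}

```text
time_s: 13.83
ee_pos: [491.0, 68.2, 318.5]
ee_rot: [-179.9, -0.5, -8.0]
force: [0.7, 0.3, 0.2]
gripper_width: 0.7
gripper_force: 0.0
```

Run:
```python
from h import *
s=sensors.state();print(s["ee_pos"],s["force"],s["time_s"])
ps={n:viewer.grab_frame(n) for n in("scene","wrist")}
for n,p in ps.items():
  for t,z in(("bar",227),("clip",227),("tape",0),("coil",0),("wrench",0)):
    for r in viewer.pinpoint(t,p)[:1]: print(n,t,round(r["score"],2),np.round(r["location"]),atz(p,r["location"],z).round(1))
cv2.imwrite("pics/i.png",ps["wrist"]["img"][:,:,::-1])
```

```text
[491.01073796  68.22407071 318.52736499] [0.65138361 0.3005928  0.16188481] 13.8333
scene bar 0.75 [363. 128.] [491.2 144.4 227. ]
scene coil 0.59 [263. 243.] [647.8 -56.7   0. ]
wrist bar 0.62 [148. 204.] [498.5 147.3 227. ]
wrist clip 0.77 [148. 203.] [499.  147.4 227. ]
wrist tape 0.7 [458.  40.] [ 598.7 -209.4    0. ]
wrist coil 0.65 [326.  16.] [651.5 -46.    0. ]
wrist wrench 0.96 [439. 178.] [ 420.2 -186.5    0. ]
```

View pics/i.png

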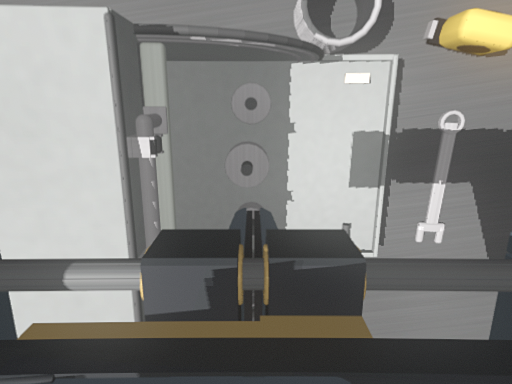

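The bar (column ~147, row ~204) coincides with the clip point and sits inside the jaws. The tape, coil and wrench haven't moved, so I'll hand the job in.

```bash
python3 -c "
from workcell import env
print(env.job_done())"
```

```text
the job is handed in; nothing more can be done
None
```

The job is handed in at about 14 s: the shutter stood by itself partway up, and its bar is now pressed home in the spring clips, bottoming at about 12 N; camera checks put the tape, coil and wrench where they started, but the judge's verdict was not shown.

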